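Set the narrow saddle at its price tag

ROBOT

A 6-joint arm with a two-finger parallel gripper is mounted at the origin on the work surface. World frame = base frame: x ahead of the robot, y to its left, z up, the work surface at z = 0. Lengths are in m, angles in rad, forces in N, time in s.
With the tool pointing down it reaches from about 0.25 to 0.775 m from the base axis. Payload 4 kg.
Tool frame: the origin (TCP) lies at the very end of the fingers, on their centre line; the grasp point (between the pads) lies 19 mm behind it (robot.hold_point_z is the distance from the TCP to the grasp point, in m); z points along the fingers, y is the line along which they close (so a half turn about z gives the same grasp; the last joint's range is limited). The gripper opens to 94 mm and grips with 3 to 60 N. Pads are 16 mm wide; open, the fingers measure 119 mm over their backs; the gripper's body (75 mm by 177 mm) begins 78 mm behind the grasp point.
Start: joints at [1.122, 0.087, 1.371, -0, 1.684, -0.103], TCP at [0.186, 0.517, 0.206] pointing down, gripper open.
Joint ranges: [-3.1, 3.1], [-0.76, 2.03], [0.27, 2.55], [-1.08, 4.22], [0.17, 2.65], [-2.57, 2.57]. Speed limits (rad/s): [2.79, 2.79, 3.14, 3.14, 3.14, 3.14].

INTERFACE

Orientations are given as [roll, pitch, yaw] about the fixed x, y, z axes, in that order (R = Rz(yaw) Ry(pitch) Rx(roll)).
In Python, from bench import robot gives the robot as it stands.
- The arm moves only by the tool carry_out, never from a script. Its argument "steps" is a list of rows, each a list of 3 entries, a list of its own where there are three numbers: the shift along the tool's x, y, z in m, then the turn about the tool's z in units of 10 degrees (1.0 is 10 degrees), then the closure, from -1 (fully open) to 1 (shut). In form: [[[tx, ty, tz], roll, jaw], ...]. A call has 1 to 10 rows; each row is the pose to reach, as a shift and turn from the pose commanded when the call began, along the tool's axes at that moment; what a row does not reach only later rows make up. A row lasts 1/8 s, in which the tool goes at most 62.5 mm and 10.7 degrees, less where a joint would pass 70% of its speed; a pose out of reach is approached as far as the arm can. A call with a gripper value outside its range is refused whole. The fingers move at their own pace and stop on an object; the grip force is fixed at half the most. Time passes only in rows, so rows that repeat a pose let the fingers close. It gives the time, the measured TCP pose, the force, the opening and the grip force at its end, in the units of the state.
- robot.get_obs(): the state, without advancing time (a new reading comes with each control period).
- robot.snapshot(name): name is "scene" or "side" or "wrist"; returns a dict with "image" (400x640x3 uint8, red, green, blue), "z_map" (400x640 float32, m along the optical axis (not along the pixel's ray), 0 where there is no reading), "mtx" (3x3 intrinsics, pixels), "R" (3x3) and "t" (3): a world point X has camera coordinates R X + t. Camera axes: x right, y down, z forward; pixel columns grow to the right and rows downward; lengths in m; the calibration is good to about 2 mm. A picture is of the moment at which its call begins.
- robot.close_job(): hands the job in; it is judged then, once.
The state is a dict: "time": time; "joint_positions": joint angles; "qvel": joint speeds; "joint_torque": joint torques, N m; "tool_pos": TCP position; "ee_rot": TCP orientation; "wrist_force": force on the tool from outside, world axes, zero at the start; "wrist_torque": the same for the moment, N m; "width": finger opening in m; "finger_force": force on a finger pad.
Only numpy, scipy, OpenCV 4.12 (cv2) and the standard library are available. Lean on these libraries where they do the work, as an engineer would, in place of code of your own. Each camera call takes 0.05 s, during which the arm holds its last target. There are 200 camera calls.

TASK

Two saddles stand on notched display tracks. Lift the release bar in front of the narrow saddle, hold it up while you slide that saddle until the bar is level with the upright price tag card beside its track, then let go so that it drops into the notch there. Leave the wide saddle where it is.

Things in the scene. Friction and masses are not known exactly. Their poses are not given: they have to be found in the camera images.
- narrow_bar (a point): Middle of the narrow saddle's release bar: level aluminium rod across the track, 12 mm thick, 84 long, 125 mm above the table when down; two 8 mm posts under it 68 mm apart, 60 mm free below. The saddle's nose is 88 mm beyond it; saddle black, 250 long, 138 wide, top 106 mm above the table. Moves with bar and saddle. x: along the track, away from the robot; y: along the bar; z up.
- narrow_slide (a joint): Place of the narrow saddle, 0.7 kg, with carriage and bar, along its track, m, growing away from the robot, 6 notches 36 mm apart, at -0.072 to 0.108, starting at 0. Little friction. Let go within 15 mm of a notch, the catch falls into it, drawing the saddle along, and locks it to about 1 mm. The two tracks are alike, fixed, turned up to 6 degrees.
- narrow_release (a joint): How far the narrow saddle's release bar is lifted straight up, m: 0 down, 0.036 at the upper stop. A spring and its weight press it down, 6 N at the bottom, 8 N at the top. The catch clears the notches above 0.0235; down, it locks the saddle. Lifting it does not move the saddle.
- price_tag: Blank white card, 40 wide, 30 high, 4 mm thick, on a thin post, in a socket on the +y side of the narrow saddle's track, 90 mm from its middle line, level with a notch, never the one where the saddle starts. Fixed. Other sockets: low black plugs or none. Origin under its foot, 12 mm above the table; card top 94 mm above the table. x along the track.
- wide_bar (a point): Middle of the wide saddle's release bar (saddle 210 mm wide, black): same shape and height as the other bar, on its own track beside it; the two tracks may stand either way round. Already at its own price card: leave it alone.

How it is judged:
On the way:
1. the narrow saddle's release bar is held up while the saddle is slid away from its first notch (value of joint narrow_release above 0.015 m and (value of joint narrow_slide above 0.012 m or value of joint narrow_slide below -0.012 m)), for 0.1 s.
At the end, for the whole second after the job is handed in: The narrow saddle's release bar is down (lifted less than 4 mm: caught in a notch) and level with its price tag to within 10 mm along the track; the wide saddle's bar is within 10 mm of where it was (x of price_tag in the frame of narrow_bar between -0.01 and 0.01 m and value of joint narrow_release below 0.004 m and distance of wide_bar from where it was at the start of the episode below 0.01 m); the robot touches nothing.
It fails at once if the wide saddle's bar is lifted or its saddle slid by more than 15 mm (distance of wide_bar from where it was at the start of the episode above 0.015 m).
It also fails if it takes over 32 s, if anything falls off the work surface, if the arm or the gripper's body presses on something with over 40 N, if the wrist force passes 120 N, or if a joint passes its speed limit or range.

## Working session

There is one attempt and no reset: what is moved stays moved. The work goes in short steps, Python scripts to look and compute and a tool call to move; the robot and the scene stay as the last step left them, time stands still between calls to the robot, and variables do not carry over. Pictures are saved under pics/ and viewed, at most 10 in all, crops included, and the job is handed in when it is done.

Besides the shell and the picture viewer there is one more tool, called after "Call:" as a command line: name --argument value ..., lists and objects as JSON in quotes. carry_out: Moves the arm, as the interface text tells. Its arguments: {"type":"object","properties":{"steps":{"type":"array","items":{"type":"array"}}},"required":["steps"]}

```bash
mkdir -p pics; ls; cat > h.py <<'E'
import numpy as np,cv2
from bench import robot
def snap(n,f=None):
    s=robot.snapshot(n)
    if f: cv2.imwrite('pics/'+f,s['image'][:,:,::-1]); np.savez('pics/'+f+'.npz',**s)
    return s
def cloud(s):
    z=s['z_map'];v,u=np.indices(z.shape);K=s['mtx']
    c=np.stack([(u-K[0,2])/K[0,0]*z,(v-K[1,2])/K[1,1]*z,z],-1)
    return (c-s['t'])@s['R']
E
python3 - <<'E'
from h import *
print(robot.get_obs())
for n in('scene','side'): snap(n,n+'1.png')
E
```

```text
pics
{'time': 0.0, 'joint_positions': array([ 1.12184937e+00,  8.79587480e-02,  1.37220957e+00, -2.99457913e-05,
        1.68360540e+00, -1.03099183e-01]), 'qvel': array([ 7.51886987e-04, -9.50280723e-04, -1.56201461e-03,  2.14083228e-05,
        1.11330231e-03, -2.02638969e-04]), 'joint_torque': array([-9.06901078e-04, -3.40191114e+01, -3.02424932e+01,  7.17733777e-02,
        3.32666491e-02, -1.55060884e-04]), 'tool_pos': array([0.18622591, 0.51694131, 0.2043248 ]), 'ee_rot': array([-3.13942011e+00, -1.94862884e-04,  2.79574133e+00]), 'wrist_force': array([-0.14409933, -0.18725547,  0.09608417]), 'wrist_torque': array([ 0.00370559,  0.06056002, -0.02239154]), 'finger_force': 0.0, 'width': 0.09404169062446391}
```

View pics/scene1.png

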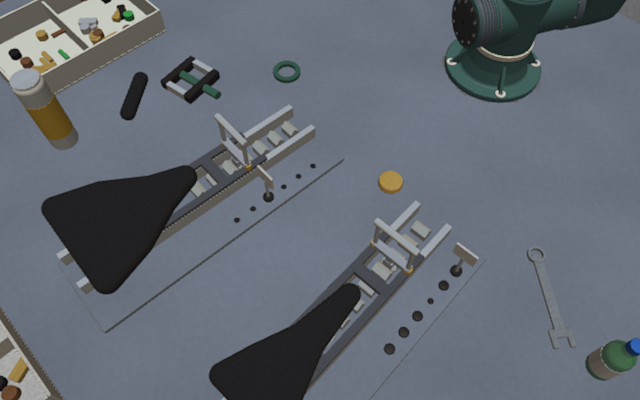

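View pics/side1.png

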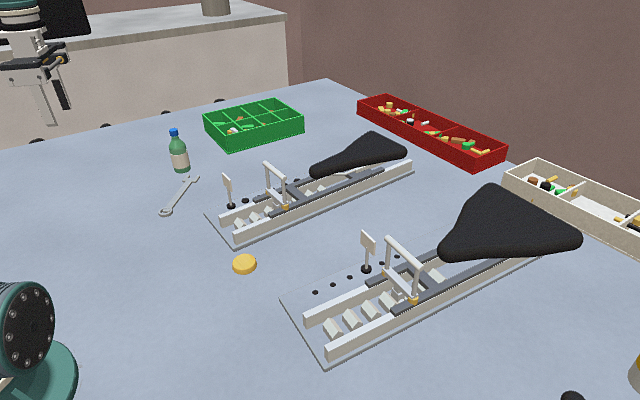

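The scene view shows the narrow saddle (bottom) with its bar near (397,235) and its card at (467,253), foot at (457,270). The wide one is at the upper left, bar (231,128), card (265,175). Next I measure both bars and the narrow card.

```bash
python3 - <<'E'
from h import *
s=dict(np.load('pics/scene1.png.npz'));P=cloud(s)
v,u=np.indices(P.shape[:2]);z=P[...,2];b=s['image'].min(-1)
def box(n,u0,u1,v0,v1,z0,z1,br=0):
    m=(u>=u0)&(u<=u1)&(v>=v0)&(v<=v1)&(z>z0)&(z<z1)&(b>br)&(s['z_map']>0)
    q=P[m];c=q.mean(0);r=cv2.minAreaRect((q[:,:2]*1000).astype(np.float32))
    w=np.linalg.svd(q[:,:2]-q[:,:2].mean(0),full_matrices=False)[2][0]
    print(n,m.sum(),c.round(4),'z',np.percentile(q[:,2],[2,98]).round(4),'rect',r,'dir deg',np.degrees(np.arctan2(w[1],w[0])))
box('nbar',365,425,210,265,.117,.14)
box('wbar',205,255,105,150,.117,.14)
box('card',450,485,235,268,.066,.098)
box('wcard',250,278,160,190,.066,.098)
box('base foot',447,465,262,280,.005,.03)
for i in [(448,285),(431,301),(417,316),(404,332),(390,349)]: print(i,P[i[1],i[0]].round(4))
E
```

```text
nbar 435 [0.5343 0.165  0.1291] z [0.1229 0.1328] rect ((532.8088989257812, 163.653076171875), (13.324390411376953, 84.13983917236328), 3.581383466720581) dir deg 93.09403757553214
wbar 286 [ 0.5844 -0.1682  0.1292] z [0.1217 0.1329] rect ((583.278076171875, -172.50489807128906), (85.26341247558594, 12.28494930267334), 87.0668716430664) dir deg 87.71785514953537
card 282 [0.4571 0.2498 0.0831] z [0.0671 0.0955] rect ((456.4477844238281, 249.55850219726562), (7.207612037658691, 40.061302185058594), 1.6471189260482788) dir deg 93.08289187798988
wcard 169 [ 0.5888 -0.0804  0.0836] z [0.0669 0.0957] rect ((587.8351440429688, -82.49850463867188), (41.003108978271484, 4.948014736175537), 87.58807373046875) dir deg 88.31861113199392
base foot 329 [0.4554 0.2507 0.014 ] z [0.0094 0.0232] rect ((453.53851318359375, 250.6460418701172), (36.92780303955078, 32.156494140625), 39.78128433227539) dir deg 4.831126682172905
(448, 285) [0.4859 0.2572 0.0176]
(431, 301) [0.5254 0.2546 0.0118]
(417, 316) [0.5628 0.2554 0.0151]
(404, 332) [0.5983 0.2582 0.0164]
(390, 349) [0.6354 0.261  0.0201]
```

The narrow bar is at (0.533, 0.164), 12 mm thick with its top at 0.131, and its track is turned about 3.3°. The card is -72 mm along the track and 90 mm to the side. That fits the first notch, so the slide target is -0.072. Now I go above the bar with the closing axis along the track.

Call:
carry_out --steps '[[[-0.05,-0.024,0],0.8,-1],[[-0.1,-0.048,0],1.6,-1],[[-0.15,-0.072,0],2.4,-1],[[-0.2,-0.097,0],3.2,-1],[[-0.26,-0.125,0],4.1,-1],[[-0.32,-0.154,0],5.0,-1],[[-0.38,-0.183,0],5.9,-1],[[-0.43,-0.207,0],6.6,-1],[[-0.446,-0.215,0],6.69,-1],[[-0.446,-0.215,0],6.69,-1]]'

```text
time: 1.35
tool_pos: [0.5333, 0.1633, 0.2046]
ee_rot: [-3.14, -0.0, 1.627]
wrist_force: [0.2, 0.2, -0.0]
width: 0.0939
finger_force: 0.0
```

```bash
python3 - <<'E'
from h import *
o=robot.get_obs();print(o['time'],o['tool_pos'],o['ee_rot'],o['joint_positions'])
s=snap('wrist','w1.png');P=cloud(s);z=P[...,2]
m=(z>.119)&(z<.136)&(s['z_map']>0)&(np.hypot(P[...,0]-.533,P[...,1]-.164)<.055)
q=P[m];print(m.sum(),cv2.minAreaRect((q[:,:2]*1000).astype(np.float32)),np.percentile(q[:,2],[2,98]))
E
```

```text
1.35 [0.53332353 0.16328701 0.20462134] [-3.13964112e+00 -3.87871434e-04  1.62675955e+00] [1.95040630e-01 1.06121865e-01 1.35190668e+00 6.58991092e-04
 1.68544300e+00 1.39151797e-01]
1564 ((530.219482421875, 164.00009155273438), (11.373831748962402, 83.81228637695312), 3.308758497238159) [0.12563974 0.13145437]
```

View pics/w1.png

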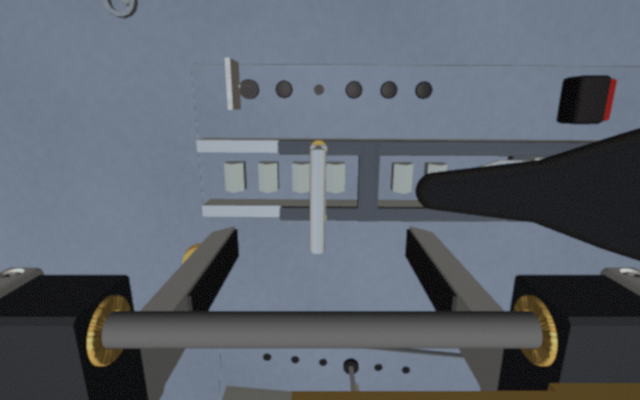

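The wrist view shows the bar at columns 310–326, midway between the open fingers, the saddle nose well clear at column 420, and the card at column 232. I descend 98 mm and grip.

Call:
carry_out --steps '[[[0,-0.001,0.04],0,-1],[[0,-0.001,0.075],0,-1],[[0,-0.001,0.098],0,-1],[[0,-0.001,0.098],0,-1],[[0,-0.001,0.098],0,1],[[0,-0.001,0.098],0,1],[[0,-0.001,0.098],0,1],[[0,-0.001,0.098],0,1],[[0,-0.001,0.098],0,1],[[0,-0.001,0.098],0,1]]'

```text
time: 2.65
tool_pos: [0.5322, 0.1639, 0.1074]
ee_rot: [-3.142, -0.0, 1.628]
wrist_force: [0.4, -0.0, 0.9]
width: 0.0373
finger_force: 0.0
```

Call:
carry_out --steps '[[[0,0,0],0,1],[[0,0,0],0,1],[[0,0,0],0,1],[[0,0,0],0,1],[[0,0,0],0,1],[[0,0,0],0,1]]'

```text
time: 3.4
tool_pos: [0.5303, 0.1638, 0.1073]
ee_rot: [-3.137, 0.0, 1.628]
wrist_force: [-4.3, -0.9, 2.1]
width: 0.0109
finger_force: 30.0
```

Gripped at 11 mm opening, 30 N. Lift 31 mm.

Call:
carry_out --steps '[[[0,-0.002,-0.008],0,1],[[0,-0.002,-0.016],0,1],[[0,-0.002,-0.024],0,1],[[0,-0.002,-0.031],0,1],[[0,-0.002,-0.031],0,1],[[0,-0.002,-0.031],0,1]]'

```text
time: 4.15
tool_pos: [0.5302, 0.1638, 0.1382]
ee_rot: [3.142, -0.0, 1.628]
wrist_force: [-0.1, 0.3, -7.2]
width: 0.0109
finger_force: 30.0
```

The bar is up 31 mm, and the 7 N downward force matches the spring. Slide -72 mm along the track.

Call:
carry_out --steps '[[[0,-0.008,0],0,1],[[0,-0.018,0],0,1],[[0,-0.028,0],0,1],[[0,-0.038,0],0,1],[[0,-0.048,0],0,1],[[0,-0.058,0],0,1],[[0,-0.066,0],0,1],[[0,-0.072,0],0,1],[[0,-0.072,0],0,1],[[0,-0.072,0],0,1]]'

```text
time: 5.4
tool_pos: [0.4583, 0.1601, 0.1385]
ee_rot: [-3.141, -0.001, 1.628]
wrist_force: [-0.2, 3.1, -8.2]
width: 0.011
finger_force: 30.0
```

```bash
python3 - <<'E'
from h import *
o=robot.get_obs();print(o['time'],o['tool_pos'],o['wrist_force'])
snap('wrist','w2.png')
s=snap('scene','scene2.png')
E
```

```text
5.4 [0.45826934 0.16007183 0.13846105] [-0.23648987  3.07171176 -8.21241565]
```

View pics/scene2.png

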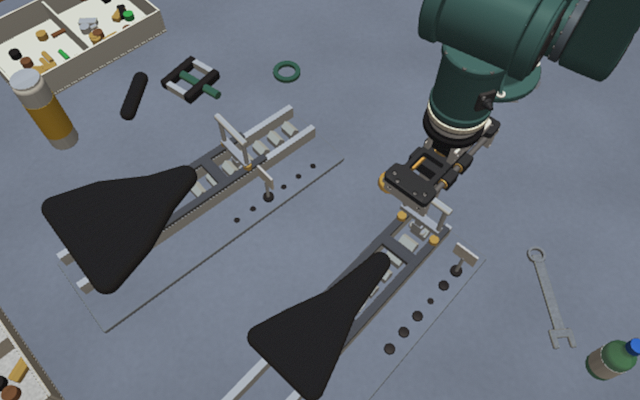

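The saddle came along: the nose moved from (355,290) to (385,258), and the bar is now beside the card, about 3 mm off along the track. I lower the bar into the notch, then release it.

Call:
carry_out --steps '[[[0,0,0.008],0,1],[[0,0,0.016],0,1],[[0,0,0.024],0,1],[[0,0,0.03],0,1],[[0,0,0.03],0,1],[[0,0,0.03],0,-1],[[0,0,0.03],0,-1],[[0,0,0.03],0,-1],[[0,0,0.03],0,-1],[[0,0,0.03],0,-1]]'

```text
time: 6.75
tool_pos: [0.4584, 0.1596, 0.1087]
ee_rot: [3.141, 0.0, 1.628]
wrist_force: [0.3, 0.1, -0.2]
width: 0.0577
finger_force: 0.0
```

Call:
carry_out --steps '[[[0,0,0],0,-1],[[0,0,0],0,-1],[[0,0,0],0,-1],[[0,0,0],0,-1],[[0,0,0],0,-1],[[0,0,-0.03],0,-1],[[0,0,-0.07],0,-1],[[0,0,-0.11],0,-1],[[0,0,-0.12],0,-1],[[0,0,-0.12],0,-1]]'

```text
time: 8.0
tool_pos: [0.4583, 0.1597, 0.2282]
ee_rot: [3.141, -0.0, 1.628]
wrist_force: [0.6, 0.5, 0.1]
width: 0.0937
finger_force: 0.0
```

```bash
python3 - <<'E'
from h import *
s=snap('wrist','w3.png');P=cloud(s);z=P[...,2]
def f(x,y,r,a,b):
    m=(z>a)&(z<b)&(s['z_map']>0)&(np.hypot(P[...,0]-x,P[...,1]-y)<r)
    q=P[m];print(m.sum(),cv2.minAreaRect((q[:,:2]*1000).astype(np.float32)),np.percentile(q[:,2],[2,98]))
f(.459,.16,.055,.115,.17);f(.456,.25,.03,.075,.1)
snap('side','side3.png')
E
```

```text
1319 ((459.2012939453125, 160.38751220703125), (11.153407096862793, 83.62818145751953), 3.039846420288086) [0.12504594 0.13143527]
239 ((453.4757385253906, 250.18109130859375), (3.554766893386841, 39.23389434814453), 3.3105387687683105) [0.09228644 0.09506199]
```

View pics/w3.png

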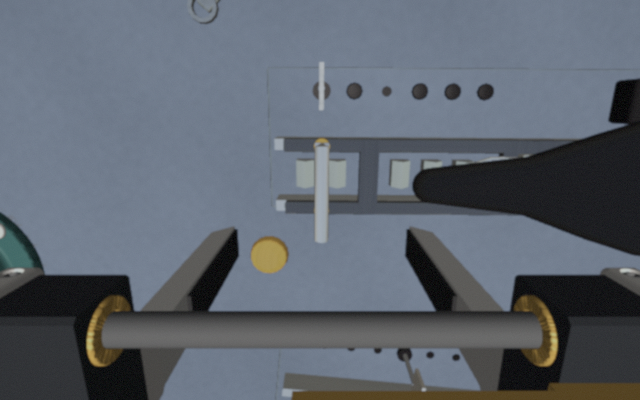

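View pics/side3.png

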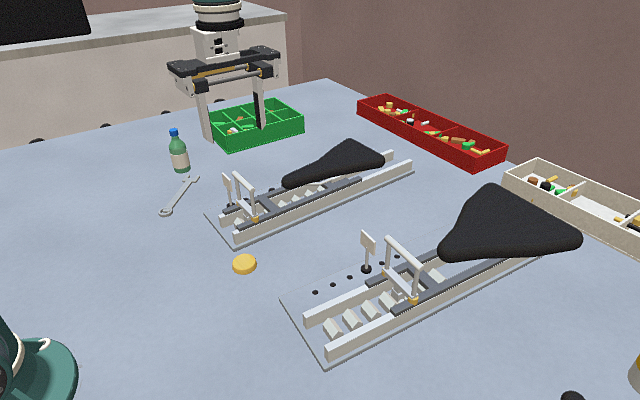

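The bar is down (top at 131 mm) and in line with the card: bar and card are both at column 321 in the wrist view, less than 1 mm apart along the track. The gripper is clear and the wide saddle has not moved.

```bash
python3 -c "
from bench import robot
print(robot.close_job())"
```

```text
the job is handed in; nothing more can be done
None
```

The narrow saddle is locked in the notch level with its price tag, with its bar down and the wide saddle left in place; the job was handed in at about 8 s, and no verdict was shown.

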